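# Face up a row of cartons with a straightedge

## Task

Pick up the straightedge by its grip and, with its front lip, push the ragged row of cartons back until all five stand square and flush against the wooden back stop in one straight line. Feel for the stop and press the whole row home against it with a steady push, about 10 newtons over what it takes to slide the cartons, for about a second, never more than 20 on the stop; touch the cartons and the stop only with the straightedge and leave the tape, jar and mug alone. Then draw the straightedge back and leave it lying flat on the desk, clear of the cartons.

Things in the scene. Friction and masses are not known exactly. Their poses are not given: they have to be found in the camera images.
- stop: fixed, rigid wooden back stop on the desk: upright board 340 long, 18 thick, 45 high, a low foot behind it. Origin at desk height in the middle of its front face (towards the robot). x points square into the face, away from the robot; the face is the plane x = 0 and the cartons come against it from -x; y along the face to the left, z up
- stop_left (a point): point on the stop's front face, 150 mm along its +y from the middle, 30 mm above the desk (same axes as the stop)
- stop_right (a point): point on the stop's front face, 150 mm along its -y from the middle, 30 mm above the desk (same axes as the stop)
- ruler_grip (a point): middle of the straightedge's grip, an upright grey block 120 long (along its y), 14 thick (along its x), top 56 above the base's underside; this point is 40 above the underside. x points square to the long edge towards the front lip, z up; the lip's outer, pushing face lies at x = +50, the back edge of the base at x = -25
- carton0_mid (a point): loose cardboard carton, 60 deep (its x), 46 wide (its y), 62 high, 70 to 140 g; this point is at the middle of its footprint, 30 mm above its underside; z up. Standing in the row with its x roughly along the stop's x
- carton1_mid (a point): loose cardboard carton, 60 deep (its x), 42 wide (its y), 54 high, 70 to 140 g; this point is at the middle of its footprint, 30 mm above its underside; z up. Standing in the row with its x roughly along the stop's x
- carton2_mid (a point): loose cardboard carton, 60 deep (its x), 48 wide (its y), 58 high, 70 to 140 g; this point is at the middle of its footprint, 30 mm above its underside; z up. Standing in the row with its x roughly along the stop's x
- carton3_mid (a point): loose cardboard carton, 60 deep (its x), 44 wide (its y), 50 high, 70 to 140 g; this point is at the middle of its footprint, 30 mm above its underside; z up. Standing in the row with its x roughly along the stop's x
- carton4_mid (a point): loose cardboard carton, 60 deep (its x), 46 wide (its y), 66 high, 70 to 140 g; this point is at the middle of its footprint, 30 mm above its underside; z up. Standing in the row with its x roughly along the stop's x
- carton0: the same carton; origin at the centre of its underside, same axes
- carton1: the same carton; origin at the centre of its underside, same axes
- carton2: the same carton; origin at the centre of its underside, same axes
- carton3: the same carton; origin at the centre of its underside, same axes
- carton4: the same carton; origin at the centre of its underside, same axes
- tape: bystander: roll of brown tape lying flat, 90 across, 45 high; origin under its centre
- bottle: bystander: small amber jar, 56 across, 110 high, behind the stop; origin under its centre
- mug: bystander: white mug, 80 across, 90 high; origin under its centre
- ruler: loose aluminium straightedge (heavy ruler, 300 g) lying flat on the desk: base plate 320 long (y), 75 wide (x), 6 thick, a straight front lip 20 high along its whole length, tick marks beside it, and the upright grip mid-length. Origin on its underside straight below point ruler_grip, same axes

How it is judged (in metres and radians):
On the way, in this order (a step that is already met when the one before it is completed fails the run):
1. the straightedge is picked up, lifted at least 20 mm off the desk in the fingers (height (world z) of ruler_grip above 0.06 m and contact force between ruler and the fingers above 1 N), for 0.1 s.
2. the row is pressed home with the held straightedge: at least 4 N on the back stop for 0.7 s, the straightedge in the fingers (contact force between stop and anything else above 4 N and contact force between ruler and the fingers above 1 N), for 0.7 s.
At the end, for the whole second after the job is handed in: All five cartons upright on the desk in front of the back stop, their backs within 3 mm of its face and square to it within 0.06 rad, at rest; the straightedge lies flat on the desk, at rest, touching neither cartons nor stop (x of carton0_mid in the frame of stop between -0.033 and -0.025 m and y of carton0_mid in the frame of stop between -0.17 and 0.17 m and angle between the x axis of each of carton0, carton1, carton2, carton3, carton4 and the x axis of stop, either way round below 0.06 rad and angle between each of carton0, carton1, carton2, carton3, carton4, ruler's own z axis and vertical below 0.06 rad and height (world z) of each of carton0_mid, carton1_mid, carton2_mid, carton3_mid, carton4_mid below 0.036 m and x of carton1_mid in the frame of stop between -0.033 and -0.025 m and y of carton1_mid in the frame of stop between -0.17 and 0.17 m and x of carton2_mid in the frame of stop between -0.033 and -0.025 m and y of carton2_mid in the frame of stop between -0.17 and 0.17 m and x of carton3_mid in the frame of stop between -0.033 and -0.025 m and y of carton3_mid in the frame of stop between -0.17 and 0.17 m and x of carton4_mid in the frame of stop between -0.033 and -0.025 m and y of carton4_mid in the frame of stop between -0.17 and 0.17 m and linear speed of each of carton0, carton1, carton2, carton3, carton4, ruler below 0.01 m/s and height (world z) of ruler_grip below 0.046 m and contact force between ruler and stop below 0.05 N and contact force between ruler and carton0 below 0.05 N and contact force between ruler and carton1 below 0.05 N and contact force between ruler and carton2 below 0.05 N and contact force between ruler and carton3 below 0.05 N and contact force between ruler and carton4 below 0.05 N).
It fails at once if more than 20 N on the back stop (contact force between stop and anything else above 20 N).
It fails at once if the robot itself touches a carton or the stop (contact force between any of carton0, carton1, carton2, carton3, carton4, stop and the fingers above 0.3 N or contact force between any of carton0, carton1, carton2, carton3, carton4, stop and the arm above 0.3 N).
It fails at once if a carton tips over (angle between any of carton0, carton1, carton2, carton3, carton4's own z axis and vertical above 0.5 rad).
It fails at once if tape, jar or mug shifted by more than 15 mm (distance of any of tape, bottle, mug from where it was at the start of the episode above 0.015 m).
It also fails if it takes over 64 s, if anything falls off the work surface, if the arm or the gripper's body presses on something with over 40 N, if the wrist force passes 120 N, or if a joint passes its speed limit or range.

## Robot

A 7-joint arm with a two-finger parallel gripper is mounted at the origin on the work surface. World frame = base frame: x ahead of the robot, y to its left, z up, the work surface at z = 0. Lengths are in mm, angles in degrees, forces in N, time in s.
With the tool pointing down it reaches from about 425 to 800 mm from the base axis. Payload 8.3 kg.
Tool frame: the origin (TCP) lies on the centre line of the jaws, within the pads' length; the fingertips stand 25 mm ahead of it and the grasp point (between the pads) lies 6 mm ahead of it; z points along the fingers, y is the direction in which the jaws open and shut (so a half turn about z gives the same grasp; the last joint's range is limited). The gripper opens to 85 mm and grips with 20 to 120 N. Pads are 22 mm wide; open, the fingers measure 114 mm over their backs; the gripper's body (76 mm by 85 mm) begins 54 mm behind the grasp point. The pads swing forward as they close: fully open they stand 13 mm farther back than shut.
Start: joints at [-76.083, 21.967, 0.94, 78.501, -0.361, 79.538, -2.664], TCP at [188.11, 596.003, 256.279] pointing down, gripper open.
Joint ranges: [-169.22, 169.22], [-14.56, 117.87], [-87.37, 89.26], [10.42, 133.3], [-82.24, 262.24], [0.94, 117.77], [-172.7, 172.7]. Speed limits (degrees/s): [136.94, 136.94, 172.46, 172.46, 180, 180, 180].

## Interface

Orientations are given as [roll, pitch, yaw] about the fixed x, y, z axes, in that order (R = Rz(yaw) Ry(pitch) Rx(roll)).
In Python, from workcell import readout, read_camera, job, nets gives the robot as it stands.
- The arm moves only by the shell command python3 -m pendant 'ROWS' [FORCE]. ROWS is JSON, a list of rows, each a list of 3 entries, a list of its own where there are three numbers: the shift along the tool's x, y, z in mm, then the turn about the tool's z in degrees, then the opening, from -1 (shut) to 1 (fully open), so that 0 is half open. In form: [[[tx, ty, tz], twist, fingers], ...]. A call has 1 to 20 rows; each row is the pose to reach, as a shift and turn from the pose commanded when the call began, along the tool's axes at that moment; what a row does not reach only later rows make up. A row lasts 1/10 s, in which the tool goes at most 50 mm and 8.59 degrees, less where a joint would pass 70% of its speed; a pose out of reach is approached as far as the arm can. A call with a gripper value outside its range is refused whole. The fingers move at their own pace and stop on an object; FORCE is the grip in N (left out, the last holds). Time passes only in rows, so rows that repeat a pose let the fingers close. It gives the time, the measured TCP pose, the force and the opening at its end, in the units of the state.
- readout.read_state(): the state, without advancing time (a new reading comes with each control period).
- read_camera(name): name is "side" or "top"; returns a dict with "pixels" (480x640x3 uint8, red, green, blue), "camera_matrix" (3x3 intrinsics, pixels), "k1" (the pictures are not rectified: a ray, as slopes to the right and down, at radius r is drawn at 1 + k1 r^2 times it, then the intrinsics apply), "cam_to_world" (4x4, takes a point from camera to world coordinates). Camera axes: x right, y down, z forward; pixel columns grow to the right and rows downward; lengths in mm; the calibration is good to about 2 mm. A picture is of the moment at which its call begins. There is no depth.
- job.job_done(): hands the job in, once; it reports no verdict.
Trained networks look in a picture, given as the dict that the camera call returned (one of the last four; its "shot" number tells which), for a name from the list of things; names that differ only in an ending like _2 or _b are one class to them, and where a whole thing is asked for, a point or a joint stands for the part that bears it (a point fixed in the world has none). Each returns a list of dicts, best first, with "p" (0 to 1); they miss things now and then, are a little off and sometimes report something else, mostly with a low value. They report only what shows in the picture. A call takes as long as a camera call.
- nets.trace(picture, name): "mask" (480x640 bool, what is visible of it) and "rect" ([left, top, right, bottom] in pixels, round what is visible of it).
- nets.mark_of(picture, name): "xy" ([column, row] in pixels: a listed point, or the origin of a listed thing).
The state is a dict: "clock": time; "joint_positions": joint angles; "joint_vel": joint speeds; "joint_efforts": joint torques, N m; "ee_pos": TCP position; "ee_rot": TCP orientation; "wrist_force": force on the tool from outside, world axes, zero at the start; "wrist_torque": the same for the moment, N m; "gripper_width": finger opening in mm.
Only numpy, scipy, OpenCV 4.12 (cv2) and the standard library are available. Lean on these libraries where they do the work, as an engineer would, in place of code of your own. Each camera call takes 0.05 s, during which the arm holds its last target.

## Working session

There is one attempt and no reset: what is moved stays moved. The work goes in short steps, Python scripts to look and compute and a shell command to move; the robot and the scene stay as the last step left them, time stands still between calls to the robot, and variables do not carry over. Pictures are saved under pics/ and viewed, and the job is handed in when it is done.

```bash
ls; mkdir -p pics; python3 - <<'E'
from workcell import readout, read_camera
import cv2
print(readout.read_state())
for n in("top","side"):
    p=read_camera(n); cv2.imwrite(f"pics/{n}0.png",p["pixels"][:,:,::-1]); print(n,p["camera_matrix"],p["k1"],p["cam_to_world"])
E
```

```text
pics
{'clock': 0.0, 'joint_positions': array([-76.08288426,  22.01763331,   0.93879669,  78.56318732,
        -0.36242263,  79.53892681,  -2.66436946]), 'joint_vel': array([ 0.00795296, -0.03735712,  0.12399555,  0.00971676, -0.01006234,
       -0.05916263,  0.04842381]), 'joint_efforts': array([ 1.44913706e-04, -6.27606583e+01,  8.44549835e-01, -3.71826589e+01,
        1.66136009e-02,  1.41051190e-02, -2.40841058e-05]), 'ee_pos': array([187.9815776 , 595.5646038 , 255.23816033]), 'ee_rot': array([-1.79883053e+02,  1.10771856e-03,  1.62481649e+02]), 'wrist_force': array([-0.04736247,  0.02887064,  0.66716854]), 'wrist_torque': array([ 0.04578388, -0.00705456,  0.03479178]), 'gripper_width': 85.26139820065539}
top [[442.33350533   0.         319.74587904]
 [  0.         442.33350533 244.19162336]
 [  0.           0.           1.        ]] -0.033700894155502724 [[-9.40636329e-03 -9.88060979e-01  1.53775882e-01  4.47968854e+02]
 [-9.99749076e-01  6.16602537e-03 -2.15351972e-02  2.38351278e+00]
 [ 2.03299020e-02 -1.53939864e-01 -9.87871051e-01  1.10097844e+03]
 [ 0.00000000e+00  0.00000000e+00  0.00000000e+00  1.00000000e+00]]
side [[510.22236236   0.         318.14144749]
 [  0.         510.22236236 239.28545112]
 [  0.           0.           1.        ]] -0.06313157635874934 [[ 9.44981989e-01 -2.44644593e-01  2.17159074e-01  3.55508119e+02]
 [-3.26685576e-01 -6.71484910e-01  6.65119952e-01 -8.73521156e+02]
 [-1.68989584e-02 -6.99469112e-01 -7.14463006e-01  9.65517380e+02]
 [ 0.00000000e+00  0.00000000e+00  0.00000000e+00  1.00000000e+00]]
```

View pics/top0.png

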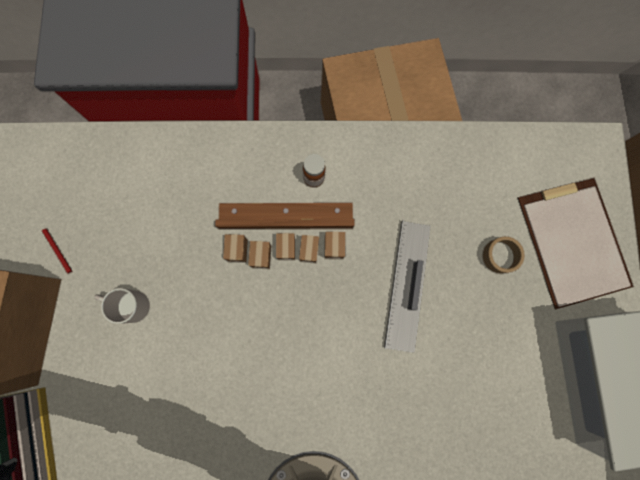

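View pics/side0.png

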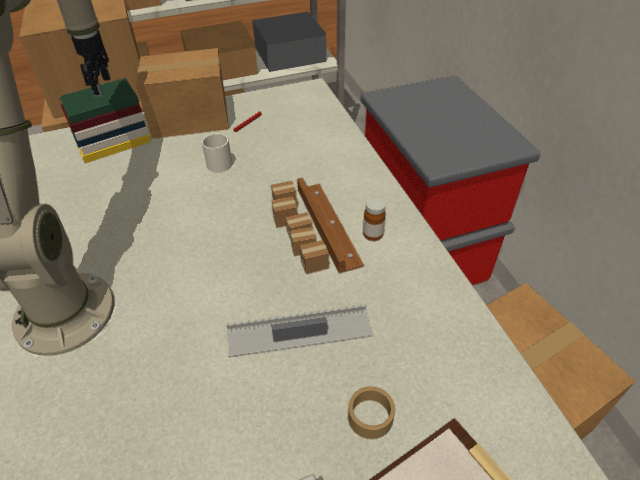

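```bash
cat > h.py <<'E'
import numpy as np,cv2
from workcell import readout, read_camera, nets
def ray(p,uv):
    K=p["camera_matrix"];d=np.array([(uv[0]-K[0,2])/K[0,0],(uv[1]-K[1,2])/K[1,1]])
    s=d.copy()
    for _ in range(10): s=d/(1+p["k1"]*(s@s))
    T=p["cam_to_world"]; return T[:3,3],T[:3,:3]@np.array([s[0],s[1],1])
def atz(p,uv,z):
    o,d=ray(p,uv); return o+d*(z-o[2])/d[2]
def proj(p,X):
    T=p["cam_to_world"];c=T[:3,:3].T@(np.asarray(X,float)-T[:3,3]);s=c[:2]/c[2]
    s=s*(1+p["k1"]*(s@s));K=p["camera_matrix"];return np.array([K[0,0]*s[0]+K[0,2],K[1,1]*s[1]+K[1,2]])
H={"stop":0,"stop_left":30,"stop_right":30,"ruler_grip":40,"ruler":0,"tape":0,"bottle":0,"mug":0,**{f"carton{i}_mid":30 for i in range(5)}}
E
python3 - <<'E'
from h import *
for n in("top","side"):
    p=read_camera(n)
    for k,z in H.items():
        r=nets.mark_of(p,k)
        print(n,k,[(np.round(q["xy"],1).tolist(),round(q["p"],2),np.round(atz(p,q["xy"],z)[:2]).tolist()) for q in r[:2]])
E
```

```text
top stop [([287.3, 231.4], 0.59, [653.0, 60.0])]
top stop_left [([221.4, 227.2], 0.67, [658.0, 220.0])]
top stop_right [([343.3, 226.8], 0.59, [658.0, -80.0])]
top ruler_grip [([332.9, 245.0], 0.58, [611.0, -53.0]), ([414.8, 281.1], 0.57, [522.0, -249.0])]
top ruler [([410.3, 289.0], 0.81, [505.0, -247.0])]
top tape [([498.8, 254.6], 0.85, [590.0, -477.0]), ([332.3, 248.2], 0.69, [609.0, -53.0])]
top bottle [([316.4, 176.2], 0.98, [797.0, -15.0]), ([241.4, 248.9], 0.68, [609.0, 175.0])]
top mug [([133.1, 309.1], 0.84, [461.0, 439.0]), ([234.2, 249.7], 0.56, [607.0, 193.0])]
top carton0_mid [([316.5, 177.4], 0.74, [785.0, -14.0]), ([257.8, 254.7], 0.58, [590.0, 130.0])]
top carton1_mid [([306.9, 254.4], 0.78, [590.0, 11.0])]
top carton2_mid [([334.0, 246.4], 0.78, [609.0, -56.0])]
top carton3_mid [([286.6, 247.4], 0.64, [607.0, 60.0]), ([331.9, 247.3], 0.39, [607.0, -51.0])]
top carton4_mid [([233.0, 247.4], 0.72, [608.0, 191.0])]
side stop [([315.4, 229.8], 0.89, [654.0, 62.0])]
side stop_left [([299.5, 187.3], 0.72, [658.0, 212.0])]
side stop_right [([332.6, 261.0], 0.64, [649.0, -86.0])]
side ruler_grip [([297.4, 330.2], 0.92, [504.0, -257.0]), ([304.2, 238.4], 0.43, [605.0, 3.0])]
side ruler [([297.6, 336.6], 0.67, [506.0, -247.0])]
side tape [([370.7, 417.3], 0.72, [586.0, -477.0])]
side bottle [([373.5, 235.9], 0.76, [792.0, -13.0])]
side mug [([219.5, 162.2], 0.94, [469.0, 451.0])]
side carton0_mid [([286.2, 212.8], 0.85, [591.0, 122.0]), ([311.4, 266.6], 0.26, [594.0, -85.0])]
side carton1_mid [([303.6, 237.3], 0.71, [607.0, 17.0])]
side carton2_mid [([313.8, 254.0], 0.84, [613.0, -47.0]), ([299.0, 325.7], 0.56, [513.0, -240.0])]
side carton3_mid [([298.3, 225.6], 0.92, [607.0, 63.0]), ([300.0, 327.3], 0.64, [514.0, -245.0])]
side carton4_mid [([287.4, 196.5], 0.57, [614.0, 185.0])]
```

The pictures show the stop along y at about x=655, with the cartons in front of it. In the top picture the ruler is at (408,285), to the right, with its lip facing left. The jar is behind the stop at (315,172), the tape at (503,254) and the mug at (120,305). Next I'll fit poses from silhouettes.

```bash
cat >> h.py <<'E'
from scipy.optimize import minimize
RUL=[(-25,50,-160,160,0,6),(46,50,-160,160,0,20),(-7,7,-60,60,0,56)]
STP=[(0,18,-170,170,0,45),(0,55,-170,170,0,8)]
def sil(p,parts,x,y,yaw,z0=0,S=4):
    c,s=np.cos(yaw),np.sin(yaw); m=np.zeros((480*S,640*S),np.uint8)
    for a,b,e,f,g,h in parts:
        P=[proj(p,(x+c*u-s*v,y+s*u+c*v,z0+w)) for u in(a,b) for v in(e,f) for w in(g,h)]
        cv2.fillConvexPoly(m,cv2.convexHull((np.array(P,np.float32)*S+S/2-.5).round().astype(np.int32)),1)
    return cv2.resize(m*255,(640,480),interpolation=cv2.INTER_AREA)/255.
def fit(pm,parts,x0,z0=0):
    def f(q):
        t=0
        for p,m in pm:
            s=sil(p,parts,q[0]*10,q[1]*10,q[2]/20,z0); t+=1-np.minimum(s,m).sum()/np.maximum(s,m).sum()
        return t
    q0=np.array([x0[0]/10,x0[1]/10,x0[2]*20])
    sx=np.vstack([q0]+[q0+d for d in np.eye(3)*.7])
    r=minimize(f,q0,method="Nelder-Mead",options=dict(initial_simplex=sx,xatol=.01,fatol=1e-4,maxiter=120))
    return r.x[0]*10,r.x[1]*10,np.degrees(r.x[2]/20),r.fun
E
cat > m1.py <<'E'
from h import *
P=[read_camera("top"),read_camera("side")]
for name,parts,x0 in(("ruler",RUL,(510,-250,1.47)),("stop",STP,(656,65,0))):
    pm=[]
    for p in P:
        r=nets.trace(p,name)
        print(name,[(round(q["p"],2),q["rect"],int(q["mask"].sum())) for q in r[:2]])
        if r: pm.append((p,r[0]["mask"].astype(float)))
    for sub in (pm,pm[:1],pm[1:]): print(np.round(fit(sub,parts,x0),3))
E
python3 m1.py
```

```text
ruler [(0.95, [380.8, 221.9, 430.3, 351.1], 3881), (0.41, [323.1, 233.3, 345.1, 265.3], 554)]
ruler [(0.88, [225.8, 305.0, 372.4, 357.9], 4590)]
[ 5.11211e+02 -2.50529e+02  8.01430e+01  8.00000e-02]
[ 5.13076e+02 -2.50832e+02  8.04010e+01  3.70000e-02]
[ 5.10289e+02 -2.50553e+02  7.97870e+01  3.90000e-02]
stop [(0.77, [216.9, 202.2, 353.9, 230.0], 3696)]
stop []
[ 6.59628e+02  6.49750e+01 -3.80000e-02  1.81000e-01]
[ 6.59628e+02  6.49750e+01 -3.80000e-02  1.81000e-01]
[656.  65.   0.   0.]
```

```bash
python3 - <<'E'
import cv2,numpy as np
a=cv2.imread("pics/top0.png");b=cv2.imread("pics/side0.png")
cv2.imwrite("pics/z1.png",cv2.resize(a[190:360,205:435],None,fx=3.4,fy=3.4,interpolation=cv2.INTER_CUBIC))
cv2.imwrite("pics/z2.png",cv2.resize(b[170:365,215:395],None,fx=3,fy=3,interpolation=cv2.INTER_CUBIC))
E
```

```text
(no output)
```

View pics/z1.png

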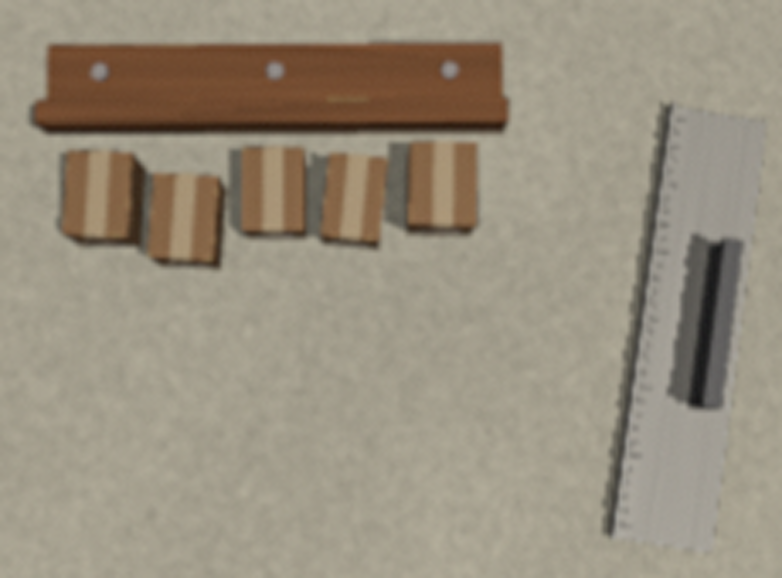

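View pics/z2.png

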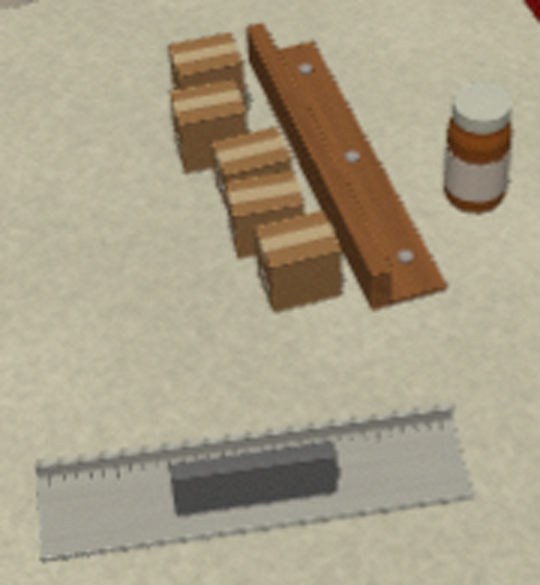

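The zoom shows the stop's front edge running nearly parallel to the image rows, around row 226, and both cameras agree on the ruler pose. Now the stop's yaw and face from edges.

```bash
cat > stopfit.py <<'E'
from h import *
p=read_camera("top");g=cv2.cvtColor(p["pixels"],cv2.COLOR_RGB2GRAY).astype(float)
g=cv2.GaussianBlur(g,(0,0),.6)
for c in(225,270,300,345): print(c,g[214:234,c].round().astype(int).tolist())
G=np.gradient(g,axis=0)
def sub(col,r0,r1,sg):
    v=sg*G[r0:r1,col];i=int(v.argmax());
    if 0<i<len(v)-1:
        d=v[i-1]-2*v[i]+v[i+1]; o=.5*(v[i-1]-v[i+1])/d if d else 0
    else:o=0
    return r0+i+o
for sg,z,nm,r0,r1 in((-1,45,"top front edge",217,228),(1,0,"bottom",224,232)):
    X=np.array([atz(p,(c,sub(c,r0,r1,sg)),z)[:2] for c in range(221,350)])
    for _ in range(4):
        f=np.polyfit(X[:,1],X[:,0],1);e=X[:,0]-np.polyval(f,X[:,1]);X=X[abs(e)<2*e.std()+.3]
    print(nm,len(X),"x at y=65:",np.polyval(f,65),"yaw",-np.degrees(np.arctan(f[0])),"sd",e.std())
s=read_camera("side");print([ (q["p"],q["xy"]) for n in("stop_left","stop_right") for q in nets.mark_of(s,n)])
E
python3 stopfit.py
```

```text
225 [84, 83, 82, 81, 80, 79, 80, 82, 85, 85, 81, 72, 56, 42, 57, 104, 146, 159, 156, 145]
270 [87, 85, 85, 85, 85, 83, 82, 81, 79, 78, 75, 65, 47, 41, 65, 112, 150, 159, 159, 158]
300 [86, 86, 87, 89, 90, 87, 82, 79, 79, 81, 81, 69, 48, 42, 66, 109, 144, 154, 156, 157]
345 [87, 87, 87, 86, 86, 85, 84, 85, 85, 86, 82, 67, 45, 46, 80, 126, 155, 155, 142, 136]
top front edge 129 x at y=65: 659.2058949248197 yaw -0.02390302884565162 sd 0.14628762593719338
bottom 129 x at y=65: 659.6102074587307 yaw -0.0024612974690460744 sd 0.23459582365013615
[(0.65, [301.5, 186.0]), (0.39, [281.8, 206.3]), (0.61, [331.8, 261.0]), (0.29, [280.3, 204.8])]
```

```bash
python3 -m pendant '[[[-478,-411,0],-4,1],[[-478,-411,0],-4,1],[[-478,-411,0],-4,1],[[-478,-411,0],-4,1],[[-478,-411,0],-4,1],[[-478,-411,0],-4,1],[[-478,-411,0],-4,1],[[-478,-411,0],-4,1],[[-478,-411,0],-4,1],[[-478,-411,0],-4,1],[[-478,-411,0],-4,1],[[-478,-411,0],-4,1],[[-563,-710,0],-7.6,1],[[-563,-710,0],-7.6,1],[[-563,-710,0],-7.6,1],[[-563,-710,0],-7.6,1],[[-563,-710,0],-7.6,1],[[-563,-710,100],-7.6,1],[[-563,-710,100],-7.6,1],[[-563,-710,100],-7.6,1]]' 60
```

```text
clock: 4.0
ee_pos: [509.8, -252.9, 154.0]
ee_rot: [-180.0, -0.1, 169.9]
wrist_force: [0.2, -0.4, -0.4]
gripper_width: 85.3
```

```bash
python3 -m pendant '[[[0,0,0],0,1],[[0,0,0],0,1]]'; python3 - <<'E'
from h import *
s=readout.read_state();print(s["clock"],s["ee_pos"],s["ee_rot"],s["joint_positions"].round(1),s["wrist_force"])
for n in("top","side"):
    p=read_camera(n); cv2.imwrite(f"pics/{n}1.png",p["pixels"][:,:,::-1])
im=read_camera("side")["pixels"][:,:,::-1][150:400,150:450];cv2.imwrite("pics/s1z.png",cv2.resize(im,None,fx=2.4,fy=2.4))
E
```

```text
clock: 4.2
ee_pos: [511.1, -250.6, 156.2]
ee_rot: [-180.0, -0.1, 170.0]
wrist_force: [0.7, -0.3, 0.9]
gripper_width: 85.3
4.2 [ 511.09435904 -250.58342456  156.20070035] [-1.79998110e+02 -5.86024855e-02  1.70021356e+02] [ -6.8  22.1  37.8  96.8 -14.6  66.2 114.9] [ 0.69010489 -0.26567748  0.86212358]
```

View pics/s1z.png

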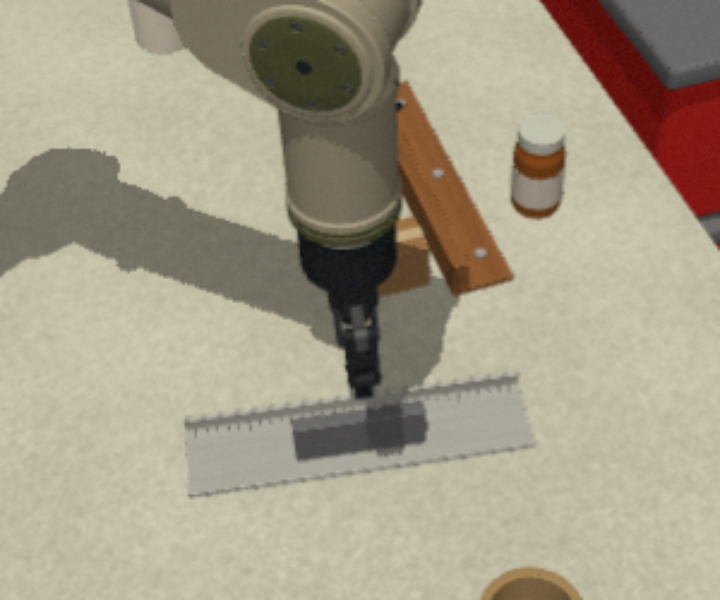

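```bash
python3 -m pendant '[[[0,0,40],0,0],[[0,0,70],0,0],[[0,0,85],0,0],[[0,0,85],0,0],[[0,0,100],0,0],[[0,0,118],0,0],[[0,0,118],0,0],[[0,0,118],0,0],[[0,0,118],0,0]]'; python3 - <<'E'
from h import *
im=read_camera("side")["pixels"][:,:,::-1][150:400,150:450];cv2.imwrite("pics/s2z.png",cv2.resize(im,None,fx=2.4,fy=2.4))
E
```

```text
clock: 5.25
ee_pos: [512.1, -251.0, 39.5]
ee_rot: [-180.0, 0.1, 170.1]
wrist_force: [-0.2, 0.5, 0.1]
gripper_width: 42.5
```

View pics/s2z.png

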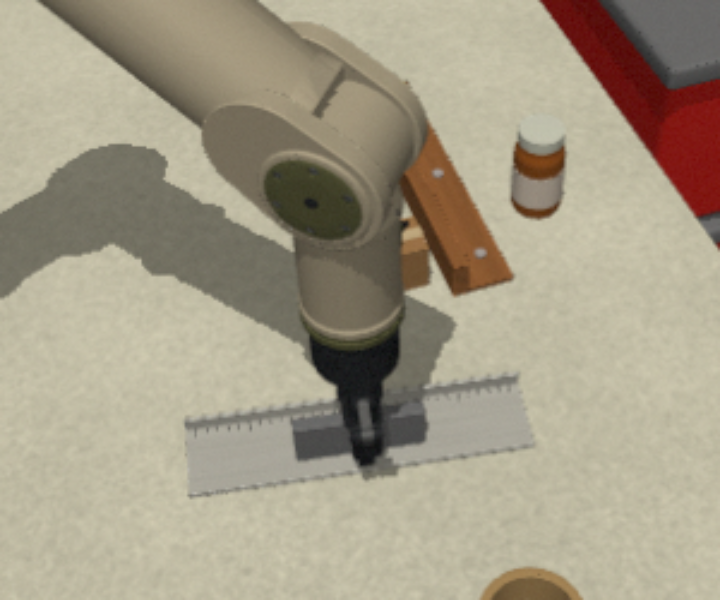

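The jaws straddle the grip at mid-length (zoom pixel 365,430). Closing now.

```bash
python3 -m pendant '[[[0,0,0],0,-1],[[0,0,0],0,-1],[[0,0,0],0,-1],[[0,0,0],0,-1],[[0,0,0],0,-1],[[0,0,0],0,-1]]' 90; python3 -c "
from h import *
s=readout.read_state();print(s['ee_pos'],s['ee_rot'],s['wrist_force'],s['gripper_width'])"
```

```text
clock: 5.9
ee_pos: [511.7, -250.8, 39.0]
ee_rot: [-180.0, 0.1, 170.1]
wrist_force: [-1.0, 0.6, 6.8]
gripper_width: 13.0
[ 511.69477014 -250.76902027   39.01739997] [-1.79994231e+02  6.02223957e-02  1.70080535e+02] [-1.00810092  0.55695302  6.82654455] 12.973607775324403
```

```bash
python3 -m pendant '[[[0,0,-20],0,-1],[[0,0,-40],0,-1],[[0,0,-70],0,-1],[[0,0,-100],0,-1],[[0,0,-100],0,-1],[[0,0,-100],0,-1]]'; python3 -m pendant '[[[10,35,0],8,-1],[[20,70,0],16,-1],[[30,105,0],24,-1],[[40,140,0],32,-1],[[50,178,0],40,-1],[[59,210,0],48,-1],[[68,242,0],56,-1],[[77,274,0],64,-1],[[86,306,0],72,-1],[[86,306,0],80.1,-1],[[86,306,0],80.1,-1],[[86,306,0],80.1,-1],[[86,306,0],80.1,-1]]'; cat > m2.py <<'E'
from h import *
s=readout.read_state();print(s['clock'],s['ee_pos'],s['ee_rot'],s['wrist_force'],s['wrist_torque'],s['gripper_width'],s["joint_positions"].round(1))
for n in("top","side"):
    p=read_camera(n); cv2.imwrite(f"pics/{n}2.png",p["pixels"][:,:,::-1])
E
python3 m2.py
```

```text
clock: 6.5
ee_pos: [511.2, -250.4, 138.1]
ee_rot: [180.0, 0.0, 170.1]
wrist_force: [-0.7, 0.6, -2.6]
gripper_width: 12.9
clock: 7.8
ee_pos: [478.9, 64.6, 137.7]
ee_rot: [-179.9, 0.0, 90.1]
wrist_force: [0.4, -0.4, -2.8]
gripper_width: 12.8
7.8 [478.92940251  64.60201832 137.73721747] [-1.79941406e+02  4.18939895e-02  9.00710357e+01] [ 0.39498279 -0.36452802 -2.80148037] [0.02033853 0.01466787 0.02698726] 12.803521020038014 [-51.7  12.7  45.7 110.9 -10.3  60.7  -1.6]
```

View pics/top2.png

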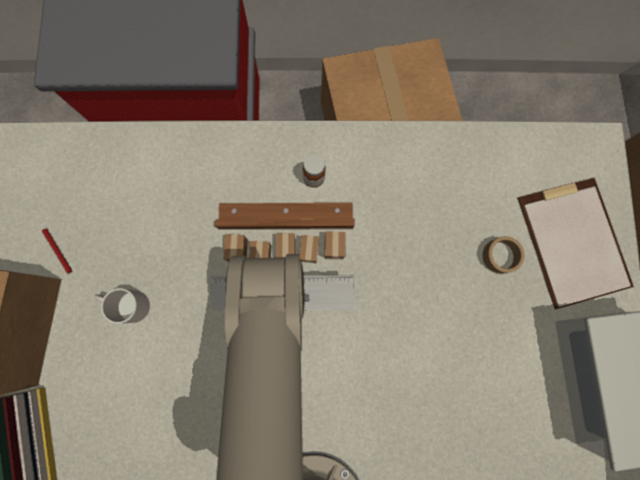

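View pics/side2.png

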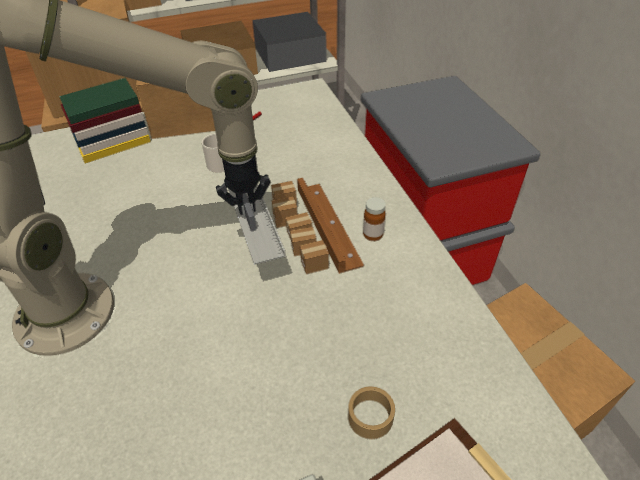

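The ruler is held at about yaw 0, with its lip in front of the row (top picture, row 277) and a clear gap to the cartons. I'll lower it to just above the desk.

```bash
python3 -m pendant '[[[0,0,30],0,-1],[[0,0,60],0,-1],[[0,0,80],0,-1],[[0,0,90],0,-1],[[0,0,96.5],0,-1],[[0,0,96.5],0,-1],[[0,0,96.5],0,-1],[[0,0,96.5],0,-1]]';  cat > m3.py <<'E'
from h import *
import sys
s=readout.read_state();print(s['clock'],s['ee_pos'],s['ee_rot'],s['wrist_force'],s['wrist_torque'])
p=read_camera("top");im=p["pixels"][:,:,::-1]
cv2.imwrite(sys.argv[1],cv2.resize(im[195:320,205:365],None,fx=4,fy=4,interpolation=cv2.INTER_CUBIC))
p=read_camera("side");im=p["pixels"][:,:,::-1]
cv2.imwrite(sys.argv[2],cv2.resize(im[150:310,200:400],None,fx=4,fy=3.7,interpolation=cv2.INTER_CUBIC))
E
python3 m3.py pics/t3.png pics/s3.png
```

```text
clock: 8.7
ee_pos: [480.0, 65.9, 42.7]
ee_rot: [179.9, -0.0, 90.0]
wrist_force: [0.0, 0.2, -3.2]
gripper_width: 13.3
8.7 [480.01494583  65.85350961  42.69945827] [ 1.79911441e+02 -3.68224754e-02  8.99924232e+01] [ 0.03565429  0.16093813 -3.15388874] [-0.02622395  0.04666453 -0.0082932 ]
```

View pics/t3.png

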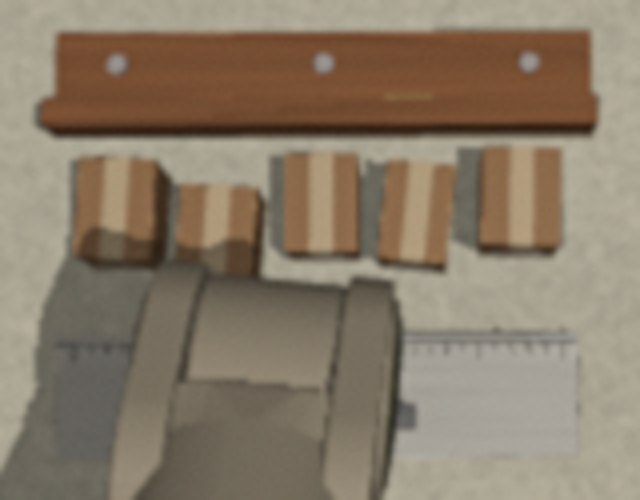

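View pics/s3.png

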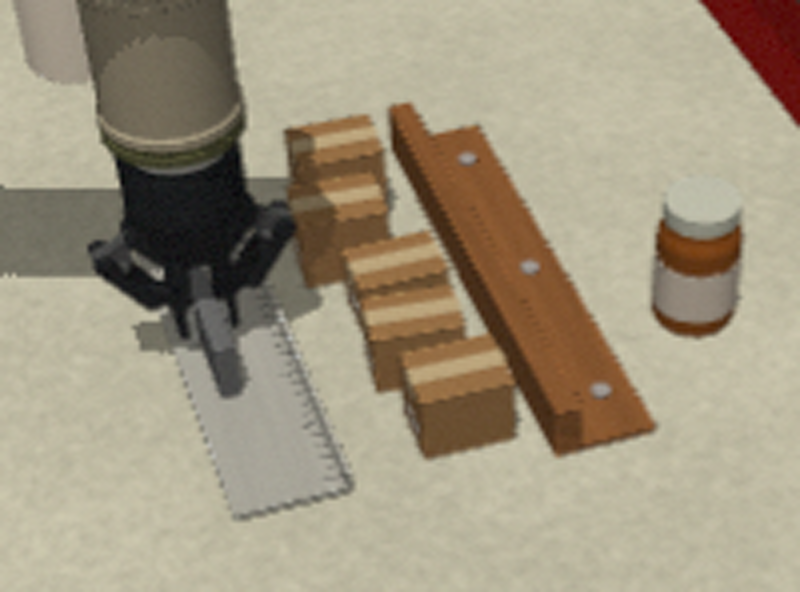

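```bash
python3 - <<'E'
from h import *
im=read_camera("top")["pixels"][:,:,::-1]
a=im[270:316,212:242].astype(float);b=im[270:316,300:356].astype(float)
A=np.clip((a-a.min())*255/(a.max()-a.min()),0,255);B=np.clip((b-b.min())*255/(b.max()-b.min()),0,255)
cv2.imwrite("pics/e1.png",cv2.resize(np.hstack([A,B]).astype(np.uint8),None,fx=9,fy=9,interpolation=cv2.INTER_NEAREST))
g=im.mean(2)
for c in(220,225,230,310,320,330,345): print(c,g[272:286,c].round().astype(int).tolist(),g[303:315,c].round().astype(int).tolist())
E
```

```text
220 [100, 101, 103, 101, 100, 98, 91, 84, 86, 85, 96, 102, 101, 99] [97, 95, 97, 96, 96, 99, 104, 105, 99, 100, 102, 103]
225 [97, 99, 100, 100, 99, 97, 90, 86, 87, 86, 94, 99, 98, 97] [96, 95, 96, 98, 98, 96, 97, 100, 102, 102, 104, 100]
230 [100, 97, 98, 100, 100, 99, 95, 95, 87, 81, 91, 97, 98, 98] [94, 93, 96, 96, 96, 97, 97, 98, 100, 104, 103, 104]
310 [162, 162, 160, 157, 155, 141, 131, 139, 134, 150, 157, 158, 159, 160] [161, 160, 163, 162, 162, 164, 165, 160, 156, 156, 158, 160]
320 [157, 157, 159, 161, 155, 134, 121, 136, 127, 130, 131, 141, 156, 160] [158, 160, 162, 162, 163, 167, 169, 165, 166, 164, 164, 162]
330 [159, 160, 160, 162, 160, 144, 124, 130, 128, 153, 162, 162, 161, 161] [160, 161, 164, 164, 162, 157, 155, 162, 164, 162, 162, 165]
345 [161, 162, 162, 162, 160, 143, 127, 133, 124, 140, 148, 148, 153, 161] [160, 163, 163, 164, 166, 164, 162, 158, 156, 156, 160, 162]
```

View pics/e1.png

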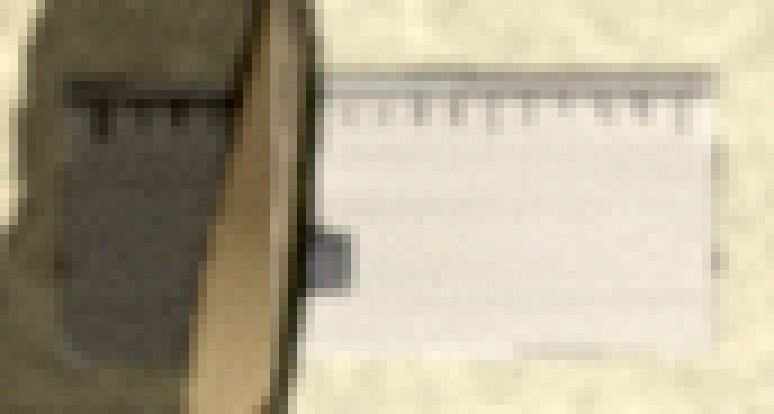

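```bash
python3 -m pendant '[[[0,4,1],0,-1],[[0,8,1.5],0,-1],[[0,12,1.5],0,-1],[[0,16,1.5],0,-1],[[0,20,1.5],0,-1],[[0,23,1.5],0,-1],[[0,26,1.5],0,-1],[[0,29,1.5],0,-1],[[0,32,1.5],0,-1],[[0,35,1.5],0,-1],[[0,38,1.5],0,-1],[[0,41,1.5],0,-1],[[0,44,1.5],0,-1],[[0,47,1.5],0,-1],[[0,50,1.5],0,-1]]'; python3 m3.py pics/t4.png pics/s4.png
```

```text
clock: 10.35
ee_pos: [529.3, 65.6, 40.2]
ee_rot: [-180.0, 0.0, 90.0]
wrist_force: [-2.3, 0.6, -2.6]
gripper_width: 13.0
10.35 [529.2534157   65.64224774  40.19940886] [-1.79964601e+02  2.37934133e-03  8.99820348e+01] [-2.33057678  0.61754583 -2.5528438 ] [-0.00691564  0.59523734  0.04725184]
```

View pics/t4.png

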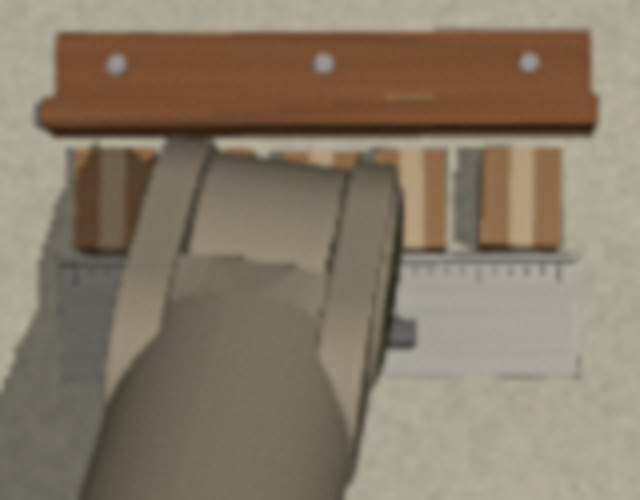

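View pics/s4.png

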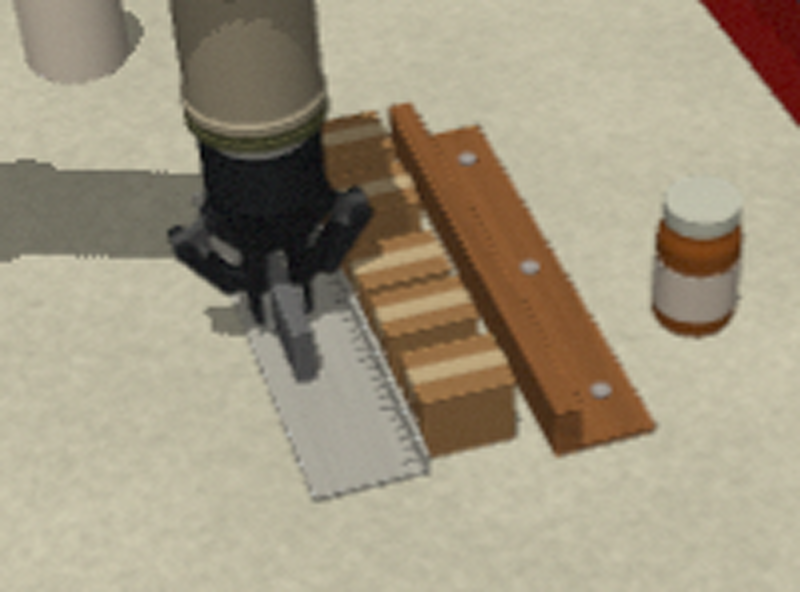

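The cartons are now nearly in line on the lip. About 2.3 N slides the ones in contact. I'll approach the stop more slowly.

```bash
python3 -m pendant '[[[0,2,0],0,-1],[[0,4,0],0,-1],[[0,6,0],0,-1],[[0,8,0],0,-1],[[0,10,0],0,-1],[[0,12,0],0,-1],[[0,13,0],0,-1],[[0,14,0],0,-1]]'; cat > f.py <<'E'
from h import *
s=readout.read_state();print(s['clock'],s['ee_pos'].round(2),s['ee_rot'].round(2),s['wrist_force'].round(2),s['wrist_torque'].round(3))
E
python3 f.py
```

```text
clock: 11.25
ee_pos: [543.3, 65.7, 40.2]
ee_rot: [-180.0, 0.0, 90.0]
wrist_force: [-2.9, -0.8, -3.1]
gripper_width: 12.7
11.25 [543.31  65.67  40.25] [-179.99    0.     89.98] [-2.92 -0.78 -3.09] [-0.008  0.591 -0.037]
```

```bash
python3 -m pendant '[[[0,0.7,0],0,-1],[[0,1.4,0],0,-1],[[0,2,0],0,-1]]'; python3 f.py;  python3 -m pendant '[[[0,0.5,0],0,-1],[[0,1,0],0,-1]]'; python3 f.py;  python3 -m pendant '[[[0,0.4,0],0,-1],[[0,0.7,0],0,-1]]'; python3 f.py
```

```text
clock: 11.55
ee_pos: [545.2, 65.7, 40.2]
ee_rot: [-180.0, 0.0, 90.0]
wrist_force: [-2.2, -0.6, -3.1]
gripper_width: 13.0
11.55 [545.24  65.66  40.24] [-179.99    0.     89.98] [-2.17 -0.59 -3.15] [-0.007  0.543 -0.026]
clock: 11.75
ee_pos: [546.3, 65.6, 40.3]
ee_rot: [-180.0, 0.0, 90.0]
wrist_force: [-2.9, -0.6, -3.7]
gripper_width: 13.0
11.75 [546.26  65.65  40.27] [-179.99    0.     89.98] [-2.92 -0.64 -3.7 ] [-0.112  0.616  0.006]
clock: 11.95
ee_pos: [546.3, 65.7, 40.2]
ee_rot: [-179.9, -0.0, 90.0]
wrist_force: [-7.3, -0.8, 1.3]
gripper_width: 13.3
11.95 [546.31  65.66  40.25] [-1.7991e+02 -1.0000e-02  8.9980e+01] [-7.26 -0.79  1.27] [ 0.022  1.422 -0.03 ]
```

```bash
python3 -m pendant '[[[0,0.4,0],0,-1],[[0,0.4,0],0,-1]]'; python3 f.py; python3 m3.py pics/t5.png pics/s5.png
```

```text
clock: 12.15
ee_pos: [546.4, 65.7, 40.2]
ee_rot: [-179.9, -0.0, 90.0]
wrist_force: [-7.4, 0.3, 1.1]
gripper_width: 12.9
12.15 [546.36  65.66  40.15] [-1.7987e+02 -1.0000e-02  8.9980e+01] [-7.42  0.29  1.08] [-0.032  1.467 -0.041]
12.15 [546.35788557  65.65605729  40.15148646] [-1.79871102e+02 -1.23912293e-02  8.99794704e+01] [-7.41942965  0.29219009  1.08455382] [-0.03247976  1.46693705 -0.0412275 ]
```

View pics/t5.png

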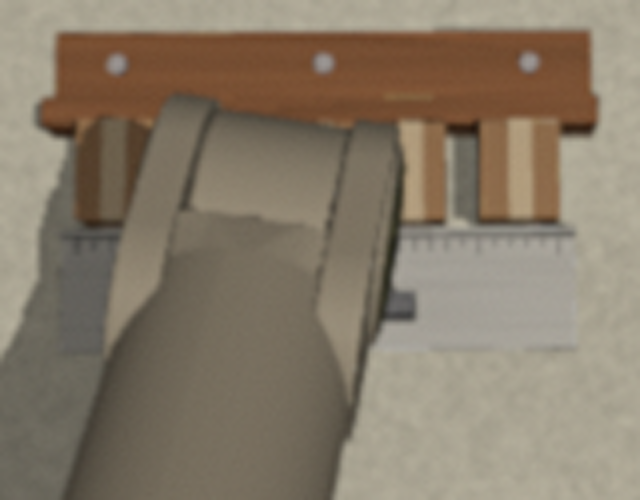

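View pics/s5.png

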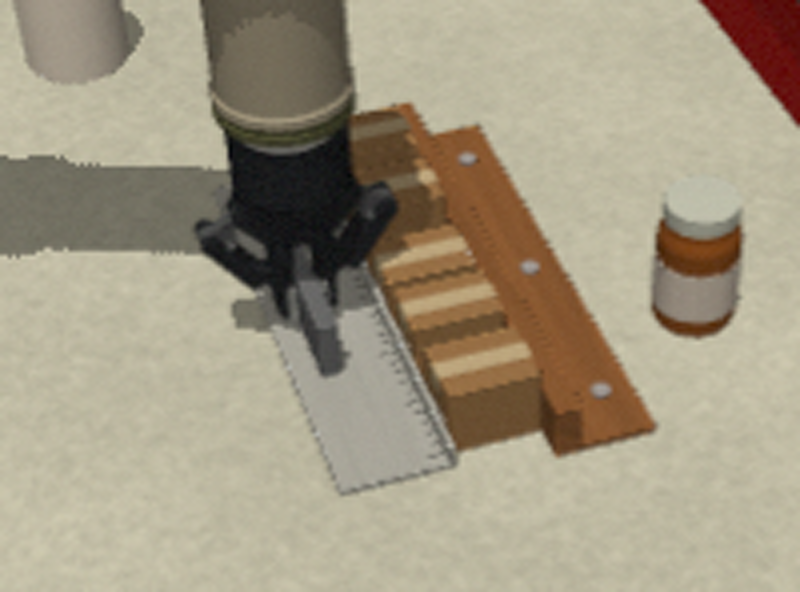

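The row looks flush in both pictures: the tops meet the stop face at zoom row ~125, and the lip is parallel at row ~230. I'll raise the force in small steps.

```bash
python3 -m pendant '[[[0,0.2,0],0,-1],[[0,0.4,0],0,-1]]'; python3 f.py; python3 -m pendant '[[[0,0.2,0],0,-1],[[0,0.3,0],0,-1]]'; python3 f.py
```

```text
clock: 12.45
ee_pos: [546.3, 65.6, 40.1]
ee_rot: [-179.8, -0.0, 90.0]
wrist_force: [-9.3, 0.3, 1.9]
gripper_width: 12.8
12.45 [546.34  65.63  40.07] [-1.7982e+02 -2.0000e-02  8.9980e+01] [-9.33  0.34  1.94] [0.022 1.814 0.012]
clock: 12.65
ee_pos: [546.4, 65.7, 40.0]
ee_rot: [-179.8, -0.0, 90.0]
wrist_force: [-10.2, 0.0, 3.0]
gripper_width: 12.6
12.65 [546.38  65.65  39.96] [-1.7979e+02 -2.0000e-02  8.9980e+01] [-1.019e+01  1.000e-02  3.030e+00] [0.031 1.991 0.066]
```

```bash
python3 -m pendant '[[[0,0.3,0],0,-1],[[0,0.5,0],0,-1]]'; python3 f.py; python3 -m pendant '[[[0,0.2,0],0,-1],[[0,0.3,0],0,-1]]'; python3 f.py
```

```text
clock: 12.85
ee_pos: [546.4, 65.7, 39.8]
ee_rot: [-179.7, -0.0, 90.0]
wrist_force: [-12.3, -0.3, 3.0]
gripper_width: 13.1
12.85 [546.4   65.65  39.82] [-1.7973e+02 -2.0000e-02  8.9980e+01] [-12.25  -0.31   3.03] [ 0.028  2.401 -0.009]
clock: 13.05
ee_pos: [546.4, 65.6, 39.7]
ee_rot: [-179.7, -0.0, 90.0]
wrist_force: [-13.1, -0.2, 3.9]
gripper_width: 12.8
13.05 [546.43  65.64  39.74] [-1.797e+02 -2.000e-02  8.998e+01] [-13.08  -0.19   3.88] [-0.04   2.521 -0.053]
```

That gives 13.1 N, about 10 N over sliding, with next to no yaw moment, so the pressure is even. Holding for about a second.

```bash
python3 -m pendant '[[[0,0.1,0],0,-1],[[0,0.1,0],0,-1],[[0,0.1,0],0,-1],[[0,0.1,0],0,-1],[[0,0.1,0],0,-1],[[0,0.1,0],0,-1],[[0,0.1,0],0,-1],[[0,0.1,0],0,-1],[[0,0.1,0],0,-1],[[0,0.1,0],0,-1],[[0,0.1,0],0,-1]]'; python3 f.py
```

```text
clock: 14.15
ee_pos: [546.5, 65.7, 39.7]
ee_rot: [-179.7, -0.0, 90.0]
wrist_force: [-12.9, -0.1, 3.5]
gripper_width: 13.0
14.15 [546.47  65.68  39.73] [-1.7969e+02 -2.0000e-02  8.9980e+01] [-12.89  -0.15   3.5 ] [0.025 2.605 0.051]
```

```bash
python3 -m pendant '[[[0,-1,0],0,-1],[[0,-2,0],0,-1],[[0,-4,0],0,-1],[[0,-7,0],0,-1],[[0,-11,0],0,-1],[[0,-16,0],0,-1],[[0,-22,0],0,-1],[[0,-28,0],0,-1],[[0,-36,0],0,-1],[[0,-44,0],0,-1],[[0,-52,0],0,-1],[[0,-60,0],0,-1],[[0,-66,0],0,-1],[[0,-70,0],0,-1],[[0,-70,0],0,-1],[[0,-70,0],0,-1]]'; python3 f.py; python3 m3.py pics/t6.png pics/s6.png
```

```text
clock: 15.75
ee_pos: [479.2, 65.8, 40.4]
ee_rot: [180.0, -0.0, 90.0]
wrist_force: [-0.5, 0.2, -3.1]
gripper_width: 12.8
15.75 [479.22  65.79  40.42] [ 1.7998e+02 -1.0000e-02  8.9990e+01] [-0.5   0.15 -3.06] [-0.005  0.034  0.034]
15.75 [479.21927719  65.7890499   40.41623359] [ 1.79975326e+02 -5.09513941e-03  8.99872988e+01] [-0.49900113  0.15194439 -3.0614994 ] [-0.00510097  0.03399526  0.03382327]
```

View pics/t6.png

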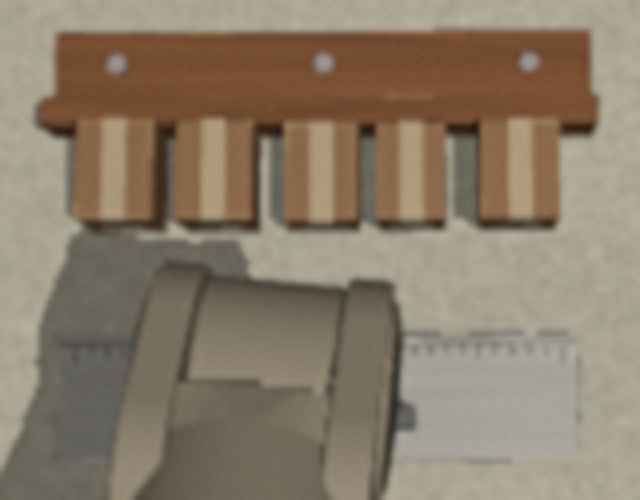

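View pics/s6.png

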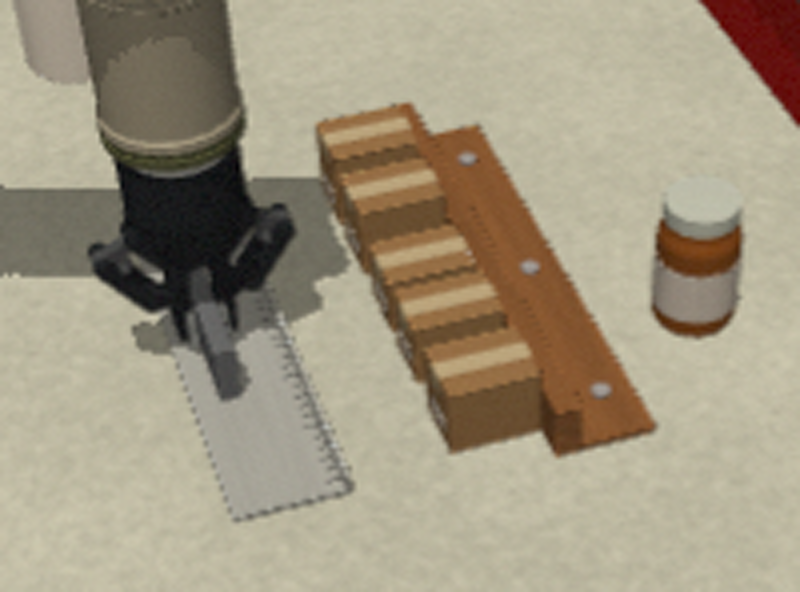

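All five cartons stand in one line flush with the stop, with fronts at zoom row ~220 across the row. I'll set the ruler down.

```bash
python3 -m pendant '[[[0,0,0.5],0,-1],[[0,0,1],0,-1],[[0,0,1.4],0,-1],[[0,0,1.4],0,-1]]'; python3 f.py
```

```text
clock: 16.25
ee_pos: [479.1, 65.6, 39.0]
ee_rot: [180.0, 0.0, 90.0]
wrist_force: [-0.8, -0.8, -0.8]
gripper_width: 12.9
16.25 [479.09  65.64  38.97] [180.     0.    89.98] [-0.84 -0.84 -0.75] [-0.056  0.17   0.021]
```

It's partly resting on the desk. A touch lower, then release.

```bash
python3 -m pendant '[[[0,0,0.4],0,-1],[[0,0,0.5],0,-1]]'; python3 f.py; python3 -m pendant '[[[0,0,0],0,-0.2],[[0,0,0],0,-0.2],[[0,0,0],0,0],[[0,0,0],0,0],[[0,0,0],0,0],[[0,0,0],0,0]]'; python3 f.py; python3 -m pendant '[[[0,0,-10],0,0],[[0,0,-25],0,0],[[0,0,-50],0,0],[[0,0,-80],0,0],[[0,0,-110],0,0],[[0,0,-140],0,0],[[0,0,-160],0,0],[[0,0,-160],0,0]]'
```

```text
clock: 16.45
ee_pos: [479.1, 65.6, 39.0]
ee_rot: [-180.0, -0.0, 90.0]
wrist_force: [-4.0, -1.1, 9.5]
gripper_width: 13.1
16.45 [479.11  65.61  38.95] [-1.800e+02 -3.000e-02  8.997e+01] [-4.03 -1.12  9.53] [-0.16   1.053  0.045]
clock: 17.05
ee_pos: [479.0, 65.7, 38.3]
ee_rot: [-180.0, 0.0, 90.0]
wrist_force: [0.2, 0.0, -0.1]
gripper_width: 42.3
17.05 [478.96  65.71  38.34] [-179.99    0.     89.99] [ 0.17  0.01 -0.14] [-0.078 -0.027  0.001]
clock: 17.85
ee_pos: [480.6, 65.7, 201.8]
ee_rot: [179.7, -0.1, 90.0]
wrist_force: [-0.5, -0.8, 0.1]
gripper_width: 42.3
```

```bash
python3 -m pendant '[[[-40,0,-20],0,0],[[-80,0,-20],0,0],[[-130,0,-20],0,0],[[-180,0,-20],0,0],[[-230,0,-20],0,0],[[-280,0,-20],0,0],[[-330,0,-20],0,0],[[-350,0,-20],0,0],[[-350,0,-20],0,0],[[-350,0,-20],0,0]]'; python3 m3.py pics/t7.png pics/s7.png; cat > m4.py <<'E'
from h import *
P=[read_camera("top"),read_camera("side")]
pm=[(p,nets.trace(p,"ruler")[0]["mask"].astype(float)) for p in P]
print("ruler",np.round(fit(pm,RUL,(479,65,0)),2))
for k in H:
    if "carton" in k or k in("tape","bottle","mug"):
        print(k,[[(round(q["p"],2),np.round(atz(p,q["xy"],H[k])[:2]).tolist()) for q in nets.mark_of(p,k)[:1]] for p in P])
E
python3 m4.py; python3 stopfit.py|tail -3
```

```text
clock: 18.85
ee_pos: [478.3, -284.4, 217.8]
ee_rot: [-179.9, -0.0, 89.9]
wrist_force: [0.2, 0.6, -0.8]
gripper_width: 42.6
18.85 [ 478.30472102 -284.43680657  217.7742253 ] [-1.79918558e+02 -1.16370988e-02  8.98937929e+01] [ 0.24856485  0.58910254 -0.79344092] [ 0.04874993 -0.03551372  0.0183266 ]
ruler [4.8049e+02 6.8400e+01 2.1000e-01 6.5000e-01]
tape [[(0.55, [589.0, -478.0])], [(0.96, [585.0, -478.0])]]
bottle [[(0.64, [629.0, -54.0])], [(0.93, [792.0, -9.0])]]
mug [[(0.64, [462.0, 435.0])], [(0.45, [465.0, 439.0])]]
carton0_mid [[(0.89, [630.0, 126.0])], [(0.51, [623.0, 122.0])]]
carton1_mid [[(0.72, [624.0, 12.0])], [(0.68, [627.0, 23.0])]]
carton2_mid [[(0.71, [632.0, -56.0])], [(0.72, [626.0, -44.0])]]
carton3_mid [[(0.82, [629.0, 67.0])], [(0.53, [651.0, -91.0])]]
carton4_mid [[(0.89, [630.0, 184.0])], []]
top front edge 129 x at y=65: 668.8166008792256 yaw -0.9911579805268663 sd 8.59261363147923
bottom 129 x at y=65: 667.1489604327181 yaw -0.639536086926247 sd 5.1438045392779035
[(0.79, [334.3, 262.1]), (0.5, [311.8, 242.2])]
```

View pics/t7.png

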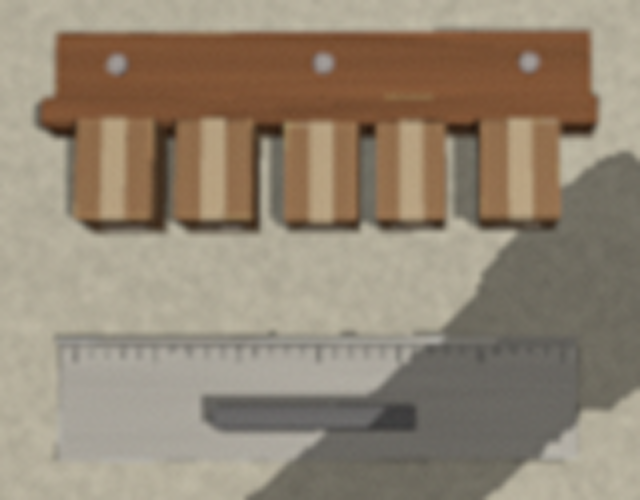

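View pics/s7.png

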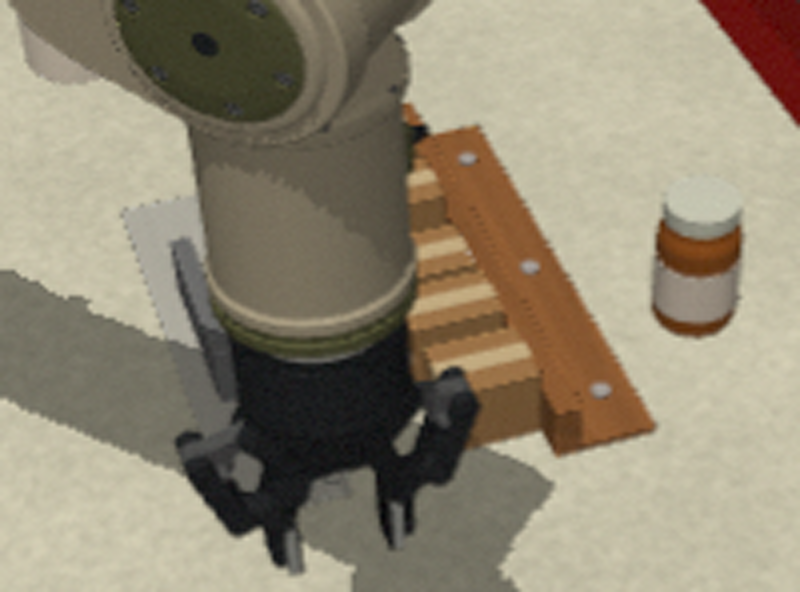

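```bash
python3 -c "
from workcell import job; print(job.job_done())"
```

```text
the job is handed in; nothing more can be done
None
```

The job is handed in: I picked up the straightedge by its grip, pushed all five cartons back against the stop, pressed the row home, and left the straightedge lying on the desk. No verdict is reported.

- **Press:** sliding the cartons took about 2.9 N. I held about 13 N at the wrist for about 1.1 s, roughly 10 N over sliding. The twisting moment stayed near zero, so the pressure was even along the row. The highest force I read was 13.1 N, against the 20 N limit.
- **Cartons:** the last top picture shows all five square and flush in one line. Four network marks put their middles at x = 629–632 mm, close to the expected 629.4 mm (stop face at 659.4 mm, cartons 60 mm deep). The fifth, carton1, read 624 mm from the top and 627 mm from the side. I took that as network error, because the picture shows it in line with the others.
- **Straightedge:** I drew it back 70 mm and lowered it until the desk took its weight, then let go. It lies about 67 mm clear of the cartons. Wrist force was near zero once the gripper opened, and the lip edge looks straight and parallel to the row.
- **Tape, jar and mug:** the tape and jar read within about 4 mm of the start. The mug read up to 12 mm off from the side, where the network was unsure, and 4 mm from the top. Nothing went near it.

Two checks failed at the end because the arm or its shadow was in the way: the repeat straightedge fit and the repeat stop-edge fit. Some network marks were also wrong; for example, the top view placed the jar on a carton and the side view misplaced carton3. I relied on the pictures and the other readings instead.

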